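# Clamp a bracket through the guard window and start the cycle

### The arm

A 7-joint arm with a two-finger parallel gripper is mounted at the origin on the work surface. World frame = base frame: x ahead of the robot, y to its left, z up, the work surface at z = 0. Lengths are in m, angles in rad, forces in N, time in s.
With the tool pointing down it reaches from about 0.425 to 0.875 m from the base axis. Payload 9.9 kg.
Tool frame: the origin (TCP) lies on the mounting face of the last link; the fingertips stand 173 mm ahead of it and the grasp point (between the pads) lies 155 mm ahead of it; z points along the fingers, y is the direction in which the jaws open and shut (so a half turn about z gives the same grasp; the last joint's range is limited). The gripper opens to 85 mm and grips with 20 to 120 N. Pads are 22 mm wide; open, the fingers measure 114 mm over their backs; the gripper's body (76 mm by 85 mm) begins 54 mm behind the grasp point. The pads swing forward as they close: fully open they stand 13 mm farther back than shut.
Start: joints at [1.056, 0.576, 0.025, 1.437, -0.015, 1.129, -0.057], TCP at [0.282, -0.613, 0.405] pointing down, gripper open.
Joint ranges: [-2.76, 2.76], [-0.34, 2.15], [-1.52, 1.57], [0.19, 2.46], [-1.09, 4.23], [0.17, 1.99], [-2.82, 2.82]. Speed limits (rad/s): [2.22, 2.22, 3.01, 3.01, 3.14, 3.14, 3.14].

### API

Orientations are given as a unit quaternion [w, x, y, z].
In Python, from station import sense, capture, sign_off, look_for, regions_of gives the robot as it stands.
- The arm moves only by the tool carry_out, never from a script. Its argument "moves" is a list that holds one entry, the list of rows, each a list of 7 numbers: the shift along the world's x, y, z each as a share of 200 mm, from -1 to 1, then the turn, a rotation vector about the world's x, y, z each as a share of 2 pi rad, from -1 to 1, then the closure in counts, from 0 (fully open) to 255 (shut). A call has 1 to 20 rows; each row shifts and turns the commanded pose from where the row before left it; what a row does not reach is not made up. A row lasts 1/8 s, in which the tool goes at most 62.5 mm and 10.7 degrees, less where a joint would pass 70% of its speed; a pose out of reach is approached as far as the arm can. A call with a number of a shift or a turn outside -1 to 1 is refused whole. A call with a gripper value outside its range is refused whole. The fingers move at their own pace and stop on an object; "squeeze" is the grip in N (left out, the last holds). Time passes only in rows, so rows that do not move let the fingers close. It gives the time, the measured TCP pose, the force and the opening at its end, in the units of the state.
- sense(): the state, without advancing time (a new reading comes with each control period).
- capture(name): name is "scene" or "top"; returns a dict with "color" (420x560x3 uint8, blue, green, red), "mtx" (3x3 intrinsics, pixels), "dist_coeffs" ([k1, k2, p1, p2, k3] as OpenCV has them; the pictures are not rectified), "R" (3x3) and "t" (3): a world point X has camera coordinates R X + t. Camera axes: x right, y down, z forward; pixel columns grow to the right and rows downward; lengths in m; the calibration is good to about 2 mm. A picture is of the moment at which its call begins. There is no depth.
- sign_off(): hands the job in, once; it reports no verdict.
Trained networks look in a picture, given as the dict that the camera call returned (one of the last four; its "shot" number tells which), for a name from the list of things; names that differ only in an ending like _2 or _b are one class to them, and where a whole thing is asked for, a point or a joint stands for the part that bears it (a point fixed in the world has none). Each returns a list of dicts, best first, with "score" (0 to 1); they miss things now and then, are a little off and sometimes report something else, mostly with a low value. They report only what shows in the picture. A call takes as long as a camera call. They do not tell look-alikes from the thing itself.
- look_for(picture, target): "box" ([left, top, width, height] in pixels, round what is visible of it).
- regions_of(picture, target): "pixels" (420x560 bool, what is visible of it) and "box" ([left, top, width, height] in pixels, round what is visible of it).
The state is a dict: "t": time; "joints": joint angles; "dq": joint speeds; "joint_torque": joint torques, N m; "ee_pos": TCP position; "eef_rot": TCP orientation; "ft_force": force on the tool from outside, world axes, zero at the start; "moment": the same for the moment, N m; "opening": finger opening in m.
Only numpy, scipy, OpenCV 4.12 (cv2) and the standard library are available. Lean on these libraries where they do the work, as an engineer would, in place of code of your own. Each camera call takes 0.05 s, during which the arm holds its last target. There are 200 camera calls.

### The job

With the fingertips, reach down through the window in the top of the caged fixture and press the steel clamp lever all the way down until it stops, without touching the guard cage. Then press the small start button on the control box fully in, and let go. Do not press the large stop button, and leave the bracket and everything else on the bench where it lies.

Things in the scene. Friction and masses are not known exactly. Their poses are not given: they have to be found in the camera images.
- window (a point): Centre of the window in the guard's flat 5 mm top plate, on its upper face, 130 mm above the bench; the only opening, 120 mm along its x and 90 mm along its y (z up, x along the lever, away from its pivot). The guard is a grey cage with barred sides, 200 mm (x) by 160 mm (y), reaching 120 mm from this point to -x, 80 mm to +x and to each side. No part of the robot may touch it
- paddle (a point): Centre of the upper face of the lever's flat steel paddle (40 mm along the lever, 36 mm wide, 12 mm thick), the end to press. Fully down, the paddle is level, its top 37 mm below the window's plane and its centre 5 mm to +x of the window centre; raised, it slopes up away from the pivot, its free end just below the window's plane
- clamp (a joint): Clamp lever angle in rad: 0 fully raised, 0.32 fully down (level, against its stop). It starts raised and stays where it is left; pressing it takes about 4 N down on the paddle. Its pivot is 80 mm to -x of the window centre and 45 mm below the window's plane; the paddle centre is 85 mm from the pivot
- start_top (a point): Centre of the top of the start button, the smaller of the two round grey buttons on the control box (26 mm across). It moves straight down. The control box is a grey steel block 70 x 150 mm, 50 mm high, with its buttons on top
- start (a joint): Start button travel in m: 0 out, 0.008 fully in; sprung, takes about 5 N to press fully
- stop_top (a point): Centre of the top of the stop button, the larger round button (50 mm across), 80 mm from the start button on the same box. Not to be pressed
- stop (a joint): Stop button travel in m: 0 out, 0.008 fully in; sprung
- bracket: Loose steel angle bracket (50 x 76 mm, 8 mm thick base, with an upright flange 34 mm high) lying on the anvil under the lever inside the cage; origin at the centre of its underside. Leave it
- coupler_a: Loose standing steel hose coupler, 42 mm across, 62 mm high, on the robot's side of the control box; origin at its foot. Leave it
- coupler_b: Loose coupler of the same kind, on the far side of the cage. Leave it
- bolt: Loose brass bolt standing on its head, 26 mm across, 50 mm high, on the far side of the control box; origin at its foot. Leave it
- collar: Loose dark steel collar lying flat, 44 mm across, 20 mm high, on the robot's side of the cage; origin at its foot. Leave it
- hammer: Hammer lying on the bench's right side (260 mm long, 26 mm high). Leave it
- wrench: Wrench lying on the bench's left side (180 mm long, 8 mm thick). Leave it
Not all that is in view belongs to the job. Of the things that look like the part that bears start_top, the largest one is meant.

How it is judged:
By the outcome, as a careful person would: the job done as asked, in the order asked, and still so for the second after the job is handed in, with the robot touching nothing.
It also fails if it takes over 45 s, if anything falls off the work surface, if the arm or the gripper's body presses on something with over 40 N, if the wrist force passes 120 N, or if a joint passes its speed limit or range.

## Working session

There is one attempt and no reset: what is moved stays moved. The work goes in short steps, Python scripts to look and compute and a tool call to move; the robot and the scene stay as the last step left them, time stands still between calls to the robot, and variables do not carry over. Pictures are saved under pics/ and viewed, about 8 in all and at most 12, crops included, and the job is handed in when it is done.

Besides the shell and the picture viewer there is one more tool, called after "Call:" as name([rows], argument=value, ...), one row to a line, values as JSON. carry_out: Moves the arm, as the interface text tells. Shift numbers are shares of 200 mm and turn numbers shares of 2 pi rad, none past 1 either way. Its arguments: {"type":"object","properties":{"moves":{"type":"array"},"squeeze":{"type":"number"}},"required":["moves"]}

```bash
mkdir -p pics; ls; python3 - <<'E'
from station import *
import cv2,numpy as np
s=sense();print({k:np.round(s[k],3) for k in s})
for n in("scene","top"):
    p=capture(n);cv2.imwrite(f"pics/{n}0.png",p["color"])
    print(n,p["mtx"],p["dist_coeffs"],p["R"],p["t"], -np.array(p["R"]).T@np.array(p["t"]))
    for o in["paddle","start_top","stop_top","window","clamp","start"]:
        try:
            for r in look_for(p,o):print(o,r["box"],round(r["score"],2))
        except Exception as e:print(o,e)
E
```

```text
pics
{'t': np.float64(0.0), 'joints': array([ 1.056,  0.577,  0.025,  1.438, -0.015,  1.129, -0.056]), 'dq': array([-0.001,  0.002, -0.   ,  0.   , -0.001,  0.001,  0.001]), 'joint_torque': array([ 0.0000e+00, -7.6577e+01,  2.2510e+00, -2.8597e+01,  1.5000e-02,
        1.3000e-02,  0.0000e+00]), 'ee_pos': array([ 0.282, -0.613,  0.404]), 'eef_rot': array([-0.001,  0.977,  0.214, -0.   ]), 'ft_force': array([-0.275, -0.207,  0.009]), 'moment': array([ 0.023, -0.042, -0.047]), 'opening': np.float64(0.085)}
scene [[406.99824274   0.         279.56212794]
 [  0.         406.99824274 200.73478039]
 [  0.           0.           1.        ]] [-0.09640616  0.          0.          0.          0.        ] [[-0.4679554   0.88362278  0.01511725]
 [ 0.55567712  0.30749473 -0.77244413]
 [-0.6871977  -0.35306909 -0.63490278]] [ 0.27497956 -0.21471104  1.55923056] [1.31948784 0.37356043 0.81995059]
paddle [231.5, 177.9, 19.5, 20.6] 0.71
start_top [380.5, 238.4, 9.5, 8.2] 0.62
start_top [324.0, 272.1, 6.8, 6.6] 0.54
stop_top [349.2, 234.1, 15.2, 13.6] 0.55
stop_top [387.9, 212.1, 18.0, 9.1] 0.5
window [205.8, 159.2, 61.8, 75.3] 0.85
clamp [228.4, 177.5, 17.5, 19.7] 0.53
start [325.9, 274.9, 2.8, 6.6] 0.53
top [[531.96532212   0.         277.68679167]
 [  0.         531.96532212 211.90234928]
 [  0.           0.           1.        ]] [-0.0451439  0.         0.         0.         0.       ] [[-0.00269075 -0.99998342 -0.00509043]
 [-0.99333379  0.00325943 -0.11522746]
 [ 0.11524214  0.00474645 -0.99332609]] [-0.00571948  0.56523863  1.60374382] [ 0.37663637 -0.01517382  1.65814247]
paddle [317.7, 200.4, 19.5, 25.3] 0.71
start_top [178.1, 223.2, 7.9, 7.5] 0.4
stop_top [227.9, 158.6, 12.1, 17.7] 0.66
stop_top [198.6, 208.8, 15.7, 14.8] 0.63
stop_top [178.4, 268.5, 13.1, 12.1] 0.57
window [288.2, 169.9, 82.5, 85.3] 0.56
clamp [320.1, 197.3, 15.4, 26.0] 0.77
start [180.6, 221.0, 4.3, 8.4] 0.57
```

```bash
python3 - <<'E'
import cv2
a=cv2.imread("pics/top0.png")[130:310,120:400];cv2.imwrite("pics/topc.png",cv2.resize(a,(800,514),interpolation=cv2.INTER_CUBIC))
a=cv2.imread("pics/scene0.png")[130:340,180:460];cv2.imwrite("pics/scenec.png",cv2.resize(a,(800,600),interpolation=cv2.INTER_CUBIC))
E
```

```text
(no output)
```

View pics/topc.png

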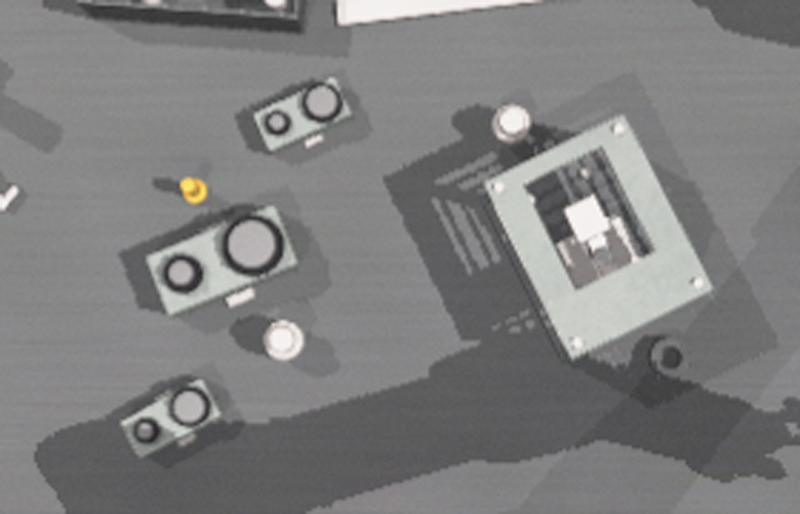

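View pics/scenec.png

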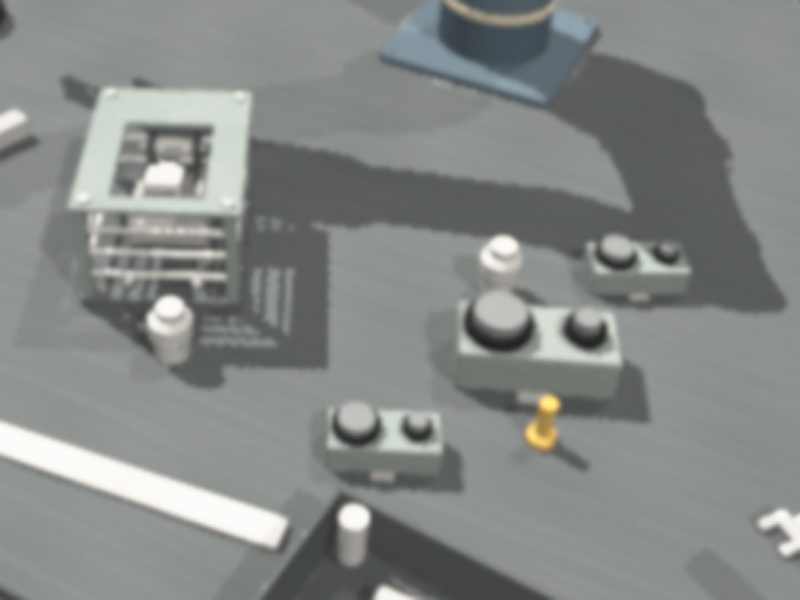

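View pics/top0.png

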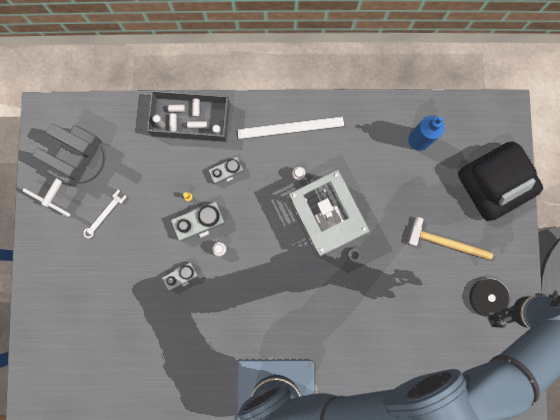

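The crops show three control boxes. In top-view pixels, the start buttons are at about (217,173) on the small box, (184,225) on the largest box and (171,281) on the small one. The middle box is clearly the largest in both views, so its start button is the one meant. The plate window is nearer the far-left edge of the cage, so lever +x points up and slightly left in the top image. Next I'll fit the poses and enlarge the target box to confirm it.

```bash
cat >h.py <<'E'
import cv2,numpy as np
from scipy.optimize import least_squares
def proj(p,X):
    return cv2.projectPoints(np.atleast_2d(X).astype(float),cv2.Rodrigues(np.array(p["R"]))[0],np.array(p["t"],float),np.array(p["mtx"]),np.array(p["dist_coeffs"]))[0][:,0]
def cage(q,L,z=.13):
    c,s=np.cos(q[2]),np.sin(q[2]);L=np.array(L,float)
    return np.c_[q[0]+c*L[:,0]-s*L[:,1],q[1]+s*L[:,0]+c*L[:,1],np.full(len(L),z)]
OUT=[(.08,.08),(.08,-.08),(-.12,-.08),(-.12,.08)]
WIN=[(.06,.045),(.06,-.045),(-.06,-.045),(-.06,.045)]
E
python3 - <<'E'
from h import *
from station import *
T=capture("top");S=capture("scene")
k=.35
t=lambda L:np.array(L)*k+[120,130]
s=lambda L:np.array(L)*k+[180,130]
oT=t([(487,184),(623,115),(713,290),(571,360)]); wT=t([(525,184),(605,148),(655,253),(577,290)])
# scene: +x is towards the camera (down), +y right
oS=s([(244,213),(68,206),(103,88),(253,93)])
oS=oS  # order (+x,+y),(+x,-y),(-x,-y),(-x,+y)
f=lambda q:np.r_[(proj(T,cage(q,OUT))-oT).ravel(),(proj(T,cage(q,WIN))-wT).ravel(),(proj(S,cage(q,OUT))-oS).ravel()]
r=least_squares(f,[.45,-.1,.46]);q=r.x;print(q,np.degrees(q[2]),np.round(r.fun.reshape(-1,2),1).tolist())
# buttons
def tri(a,b):
    g=lambda X:np.r_[proj(T,X)[0]-a,proj(S,X)[0]-b]
    r=least_squares(g,[.4,.2,.06]);return r.x,r.fun
st=tri(t((182,272)),s((590,325)));sp=tri(t((252,243)),s((502,320)))
print(st,sp,np.linalg.norm(st[0]-sp[0]))
for n,p in(("start_top",T),("stop_top",T),("start_top",S),("stop_top",S)):
    for g in regions_of(p,n):
        v,u=np.nonzero(g["pixels"]);print(n,p is T,round(g["score"],2),u.mean().round(1),v.mean().round(1),len(u),g["box"])
# overlay
ims=[]
for p,(x,y,w,h) in((T,(160,150,220,120)),(S,(195,150,220,120))):
    im=cv2.resize(p["color"][y:y+h,x:x+w],None,fx=3.6,fy=3.6*.68*1.0/.68,interpolation=cv2.INTER_CUBIC)[:432]
    sc=3.6
    P=lambda X:np.round((proj(p,X)-[x,y]+.5)*sc).astype(int)
    for L in(OUT,WIN):cv2.polylines(im,[P(cage(q,L))],True,(0,0,255),1)
    yy=np.arctan2(*(sp[0]-st[0])[[1,0]]);
    for c,rad in((st[0],.013),(sp[0],.025)):
        a=np.linspace(0,6.28,40);cv2.polylines(im,[P(np.c_[c[0]+rad*np.cos(a),c[1]+rad*np.sin(a),0*a+c[2]])],True,(0,0,255),1)
    ims.append(im[:300] if 0 else cv2.resize(im,(550,300)))
cv2.imwrite("pics/ov.png",np.vstack(ims))
E
```

```text
[ 0.56864119 -0.14779099  0.44947813] 25.753199949341113 [[-1.4, -0.3], [0.2, 0.1], [-0.1, 0.3], [-0.2, 0.2], [-0.8, 0.6], [-1.1, -0.2], [-0.0, -0.1], [-0.6, 0.6], [-2.0, -0.4], [-0.5, -0.1], [-0.7, -0.7], [-0.7, -0.8]]
(array([0.52151133, 0.27954207, 0.06206265]), array([-1.07649675,  0.27190379, -0.96012385, -0.03690973])) (array([0.55232977, 0.20529175, 0.06031416]), array([-0.83713853,  0.25950647, -0.75983864, -0.03915747])) 0.08041109593364712
start_top True 0.65 182.9 225.0 68 [176.3, 222.5, 9.6, 10.9]
stop_top True 0.61 105.3 211.9 355 [83.0, 188.0, 40.1, 49.9]
stop_top True 0.39 232.0 164.7 89 [228.3, 158.6, 9.5, 13.5]
stop_top False 0.74 245.9 195.0 80 [225.1, 191.1, 27.0, 6.2]
stop_top False 0.71 354.9 239.7 255 [347.6, 231.2, 18.3, 18.3]
stop_top False 0.53 395.6 216.5 86 [391.3, 213.2, 9.5, 8.8]
```

View pics/ov.png

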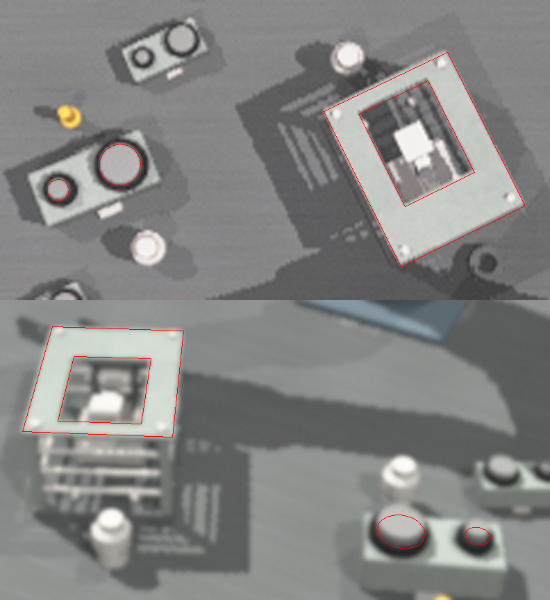

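The overlay fits: plate, window and both buttons of the largest box line up, and the buttons measure 80.4 mm apart against 80 given. The tool yaw (about 24.7°) already matches the lever's (25.75°). Next: close the fingers and move above the paddle.

Call:
carry_out([
  [[0.104,0.167,0,0,0,0,255],[0.104,0.167,0,0,0,0,255],[0.104,0.167,0,0,0,0,255],[0.104,0.167,0,0,0,0,255],[0.104,0.167,0,0,0,0,255],[0.104,0.167,0,0,0,0,255],[0.104,0.167,0,0,0,0,255],[0.104,0.167,0,0,0,0,255],[0.104,0.167,0,0,0,0,255],[0.104,0.167,0,0,0,0,255],[0.104,0.167,0,0,0,0,255],[0.104,0.167,0,0,0,0,255],[0.104,0.167,0,0,0,0,255],[0.104,0.167,0,0,0,0,255],[0,0,0,0,0,0,255],[0,0,0,0,0,0,255]],
], squeeze=20)

```text
t: 3.0
ee_pos: [0.5728, -0.1462, 0.4046]
eef_rot: [0.0, 0.977, 0.214, -0.0]
ft_force: [-0.2, -1.3, -1.0]
opening: 0.0004
```

Call:
carry_out([
  [[0,0,-0.15,0,0,0,255],[0,0,-0.15,0,0,0,255],[0,0,-0.1,0,0,0,255],[0,0,0,0,0,0,255]],
])

```text
t: 3.5
ee_pos: [0.5721, -0.147, 0.3236]
eef_rot: [-0.0, 0.977, 0.213, -0.001]
ft_force: [-0.3, -0.2, -0.5]
opening: 0.0001
```

```bash
python3 - <<'E'
from h import *
from station import *
T=capture("top");S=capture("scene");q=[.5686,-.1478,.4495]
ims=[]
for p,(x,y) in((T,(270,130)),(S,(180,80))):
    im=cv2.resize(p["color"][y:y+130,x:x+130],None,fx=3,fy=3,interpolation=cv2.INTER_CUBIC)
    for L in(WIN,):cv2.polylines(im,[np.round((proj(p,cage(q,L))-[x,y]+.5)*3).astype(int)],True,(0,0,255),1)
    ims.append(im)
cv2.imwrite("pics/near.png",np.hstack(ims));print(sense()["ft_force"])
E
```

```text
[-0.31323064  0.39655132  0.12560747]
```

View pics/near.png

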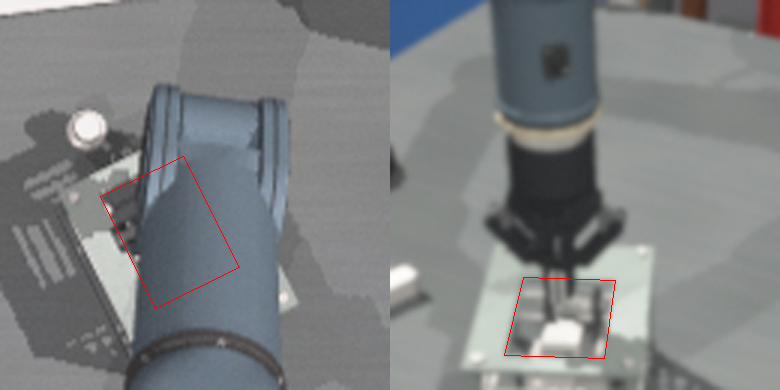

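The scene view shows the closed fingertips inside the window outline, over the paddle, with the wide knuckles well above the plate. I'll press slowly.

Call:
carry_out([
  [[0,0,-0.03,0,0,0,255],[0,0,-0.03,0,0,0,255],[0,0,-0.03,0,0,0,255],[0,0,-0.03,0,0,0,255],[0,0,-0.03,0,0,0,255],[0,0,-0.03,0,0,0,255],[0,0,-0.03,0,0,0,255],[0,0,-0.03,0,0,0,255],[0,0,-0.03,0,0,0,255],[0,0,0,0,0,0,255],[0,0,0,0,0,0,255]],
])

```text
t: 4.97
ee_pos: [0.5724, -0.146, 0.2702]
eef_rot: [-0.0, 0.977, 0.214, -0.001]
ft_force: [-0.8, 0.3, -0.5]
opening: 0.0003
```

Call:
carry_out([
  [[0,0,-0.01,0,0,0,255],[0,0,-0.01,0,0,0,255]],
])

```text
t: 5.22
ee_pos: [0.5727, -0.1458, 0.2666]
eef_rot: [-0.0, 0.977, 0.214, -0.0]
ft_force: [-2.0, 0.2, 4.7]
opening: 0.0001
```

Call:
carry_out([
  [[0,0,-0.01,0,0,0,255]],
])

```text
t: 5.35
ee_pos: [0.5727, -0.1459, 0.2661]
eef_rot: [0.0, 0.977, 0.214, -0.0]
ft_force: [-11.2, 2.6, 37.0]
opening: 0.0003
```

Call:
carry_out([
  [[0,0,0,0,0,0,255]],
])

```text
t: 5.48
ee_pos: [0.5726, -0.1459, 0.2662]
eef_rot: [0.0, 0.977, 0.214, -0.0]
ft_force: [-7.3, 1.7, 22.5]
opening: 0.0001
```

The lever hit its hard stop at TCP z = 0.266 m, exactly where predicted. Now straight up.

Call:
carry_out([
  [[0,0,0.03,0,0,0,255],[0,0,0.08,0,0,0,255],[0,0,0.15,0,0,0,255],[0,0,0.2,0,0,0,255],[0,0,0.2,0,0,0,255],[0,0,0,0,0,0,255]],
])

```text
t: 6.22
ee_pos: [0.5738, -0.1459, 0.4006]
eef_rot: [0.001, 0.977, 0.214, 0.003]
ft_force: [-0.4, 0.4, -0.8]
opening: 0.0001
```

Call:
carry_out([
  [[-0.024,0.193,0,0,0,0,255],[-0.024,0.193,0,0,0,0,255],[-0.024,0.193,0,0,0,0,255],[-0.024,0.193,0,0,0,0,255],[-0.024,0.193,0,0,0,0,255],[-0.024,0.193,0,0,0,0,255],[-0.024,0.193,0,0,0,0,255],[-0.024,0.193,0,0,0,0,255],[-0.024,0.193,0,0,0,0,255],[-0.024,0.193,0,0,0,0,255],[-0.024,0.193,0,0,0,0,255],[0,0,0,0,0,0,255],[0,0,0,0,0,0,255]],
])

```text
t: 7.85
ee_pos: [0.5202, 0.2784, 0.3962]
eef_rot: [0.0, 0.977, 0.214, -0.0]
ft_force: [0.5, -0.6, 0.6]
opening: 0.0003
```

```bash
python3 - <<'E'
from h import *
from station import *
T=capture("top");S=capture("scene")
ims=[]
q=[.5686,-.1478,.4495]
for p,(x,y) in((T,(280,150)),(S,(190,140))):
    im=cv2.resize(p["color"][y:y+100,x:x+100],None,fx=4,fy=4,interpolation=cv2.INTER_CUBIC)
    # expected paddle top when fully down
    P=cage(q,[(.025,.018),(.025,-.018),(-.015,-.018),(-.015,.018)],.093)
    cv2.polylines(im,[np.round((proj(p,P)-[x,y]+.5)*4).astype(int)],True,(0,0,255),1)
    ims.append(im)
cv2.imwrite("pics/lev.png",np.hstack(ims));print(sense()["ee_pos"])
E
```

```text
[0.52062982 0.27759029 0.39646202]
```

View pics/lev.png

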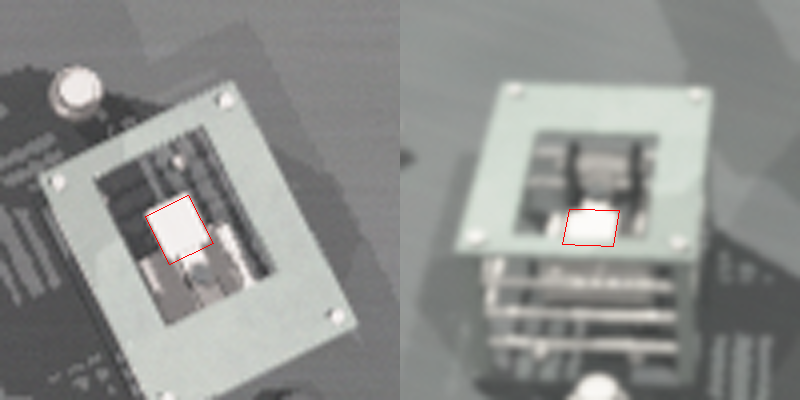

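In both views the paddle matches the outline predicted for fully down (top crop about (180,230), scene crop about (590,228)). Next I'll descend over the start button and look from near.

Call:
carry_out([
  [[0.005,0.007,-0.2,0,0,0,255],[0,0,-0.2,0,0,0,255],[0,0,-0.15,0,0,0,255],[0,0,-0.1,0,0,0,255],[0,0,-0.03,0,0,0,255],[0,0,0,0,0,0,255]],
])

```text
t: 8.7
ee_pos: [0.5216, 0.2797, 0.2609]
eef_rot: [0.0, 0.977, 0.213, -0.0]
ft_force: [0.1, 0.8, 0.6]
opening: -0.0
```

```bash
python3 - <<'E'
from h import *
from station import *
S=capture("scene");x,y=320,170
cv2.imwrite("pics/btn.png",cv2.resize(S["color"][y:y+110,x:x+110],None,fx=5,fy=5,interpolation=cv2.INTER_CUBIC));print(sense()["ee_pos"])
E
```

```text
[0.52168256 0.27997791 0.26139648]
```

View pics/btn.png

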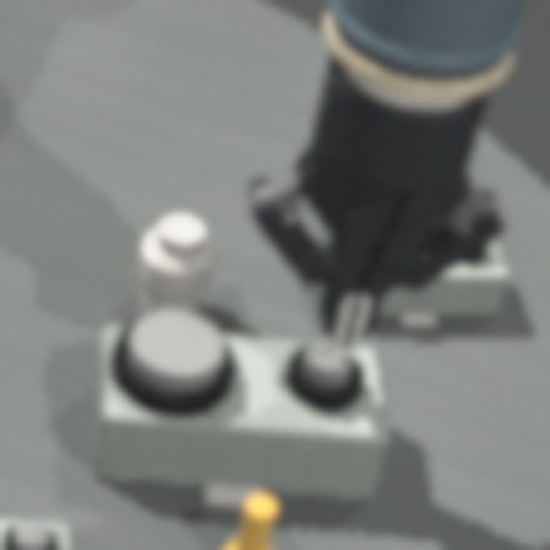

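```bash
python3 - <<'E'
from h import *
from station import *
S=capture("scene");x,y=320,170;e=sense()["ee_pos"]
im=cv2.resize(S["color"][210:260,360:415],None,fx=10,fy=10,interpolation=cv2.INTER_CUBIC)
def d(X,c):
    a=(proj(S,X)-[360,210]+.5)*10;print(a.round(0).tolist());[cv2.circle(im,tuple(np.int32(b)),4,c,-1) for b in a]
d(np.array([e-[0,0,.173],e-[0,0,.155]]),(0,0,255))
d(np.array([[.5215,.2795,.0615],[.5215,.2795,.088]]),(0,255,0))
cv2.imwrite("pics/btn2.png",im)
E
```

```text
[[281.0, 271.0], [294.0, 221.0]]
[[260.0, 344.0], [279.0, 272.0]]
```

View pics/btn2.png

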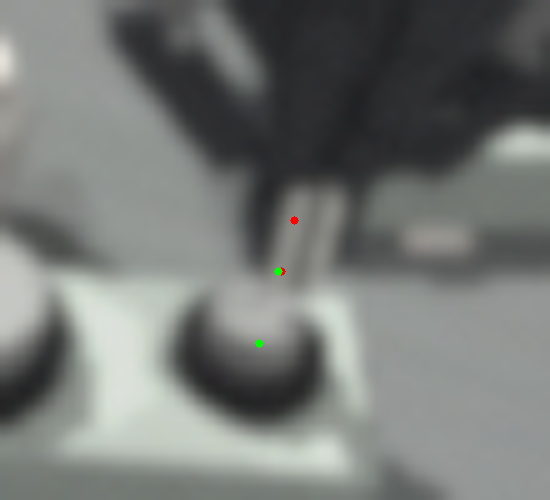

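The fingertips look about 4–6 mm too far to +y of the button in the scene view (finger axis at crop x ≈ 300, button centre ≈ 252). The top view hints at 2–3 mm the same way, so I'll shift 4 mm toward −y and press slowly.

Call:
carry_out([
  [[0.007,-0.02,0,0,0,0,255],[0,0,-0.03,0,0,0,255],[0,0,-0.03,0,0,0,255],[0,0,-0.03,0,0,0,255],[0,0,-0.02,0,0,0,255],[0,0,0,0,0,0,255]],
])

```text
t: 9.55
ee_pos: [0.5227, 0.2763, 0.2394]
eef_rot: [0.0, 0.977, 0.214, 0.0]
ft_force: [-2.6, -2.3, 12.7]
opening: 0.0003
```

Call:
carry_out([
  [[0,0,-0.01,0,0,0,255],[0,0,-0.01,0,0,0,255]],
])

```text
t: 9.8
ee_pos: [0.5226, 0.2763, 0.2384]
eef_rot: [-0.0, 0.977, 0.214, 0.001]
ft_force: [-14.7, -9.4, 63.0]
opening: -0.0005
```

Call:
carry_out([
  [[0,0,-0.01,0,0,0,255],[0,0,-0.01,0,0,0,255]],
])

```text
t: 10.05
ee_pos: [0.5225, 0.2762, 0.2377]
eef_rot: [-0.0, 0.977, 0.213, 0.002]
ft_force: [-25.4, -14.1, 100.9]
opening: 0.0002
```

That was 101 N, because I batched two press steps without reading the force between them. I'm backing off now, then re-checking the force profile one row at a time to see whether the button has its 8 mm spring travel or I'm on the bezel.

Call:
carry_out([
  [[0,0,0.02,0,0,0,255],[0,0,0,0,0,0,255]],
])

```text
t: 10.3
ee_pos: [0.5225, 0.2762, 0.2387]
eef_rot: [-0.0, 0.977, 0.214, 0.001]
ft_force: [-12.6, -7.6, 49.8]
opening: -0.0002
```

Call:
carry_out([
  [[0,0,0.01,0,0,0,255],[0,0,0,0,0,0,255]],
])

```text
t: 10.55
ee_pos: [0.5226, 0.2763, 0.2391]
eef_rot: [-0.0, 0.977, 0.214, 0.001]
ft_force: [-7.7, -5.2, 31.7]
opening: -0.0
```

Call:
carry_out([
  [[0,0,0.01,0,0,0,255],[0,0,0,0,0,0,255]],
])

```text
t: 10.8
ee_pos: [0.5226, 0.2762, 0.2394]
eef_rot: [-0.0, 0.977, 0.214, 0.0]
ft_force: [-2.3, -2.3, 12.7]
opening: 0.0001
```

Call:
carry_out([
  [[0,0,0.01,0,0,0,255],[0,0,0,0,0,0,255]],
])

```text
t: 11.05
ee_pos: [0.5227, 0.2763, 0.2408]
eef_rot: [0.0, 0.977, 0.214, 0.0]
ft_force: [-0.1, -0.7, 3.8]
opening: -0.0004
```

Call:
carry_out([
  [[0,0,0.01,0,0,0,255],[0,0,0,0,0,0,255]],
])

```text
t: 11.3
ee_pos: [0.5227, 0.2762, 0.2427]
eef_rot: [0.0, 0.977, 0.214, -0.0]
ft_force: [0.3, -0.9, 3.5]
opening: 0.0001
```

Call:
carry_out([
  [[0,0,0.015,0,0,0,255],[0,0,0,0,0,0,255]],
])

```text
t: 11.55
ee_pos: [0.5227, 0.2763, 0.2458]
eef_rot: [-0.0, 0.977, 0.214, 0.0]
ft_force: [0.4, -1.8, 2.3]
opening: 0.0003
```

Call:
carry_out([
  [[0,0,0.015,0,0,0,255],[0,0,0,0,0,0,255]],
])

```text
t: 11.8
ee_pos: [0.5226, 0.2764, 0.2487]
eef_rot: [-0.0, 0.977, 0.214, 0.0]
ft_force: [-0.4, 0.5, -0.1]
opening: -0.0
```

The force profile is a spring: about 4 N at z = 0.241, falling to 0 by 0.248, with a hard stop at 0.2395. So the button was fully in and is now released. I'll retreat and do a last check.

Call:
carry_out([
  [[0,0,0.1,0,0,0,255],[0,0,0.2,0,0,0,255],[0,0,0.25,0,0,0,255],[0,0,0.2,0,0,0,255],[0,0,0,0,0,0,255],[0,0,0,0,0,0,255]],
])

```text
t: 12.55
ee_pos: [0.5224, 0.2762, 0.398]
eef_rot: [0.0, 0.977, 0.214, -0.0]
ft_force: [0.2, 0.1, -0.5]
opening: -0.0002
```

```bash
python3 - <<'E'
from h import *
from station import *
S=capture("scene");s=sense();print(s["ee_pos"],s["ft_force"],s["t"])
a=cv2.imread("pics/scene0.png");x,y,w,h=180,130,280,210
cv2.imwrite("pics/fin.png",np.hstack([cv2.resize(i[y:y+h,x:x+w],(400,300)) for i in(a,S["color"])]))
E
```

```text
[0.52231477 0.27611433 0.39745625] [0.13130549 0.26968802 0.73946926] 12.6
```

View pics/fin.png

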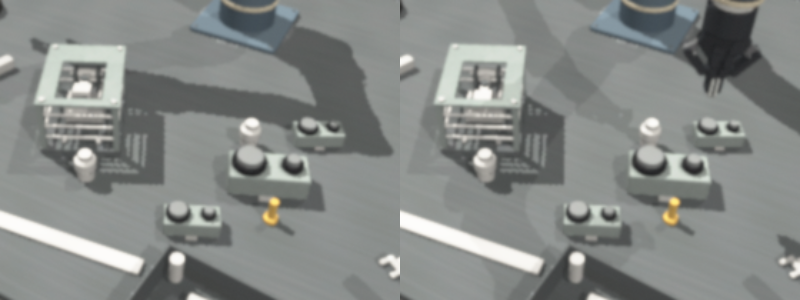

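The before/after views show everything in place, the lever down, the button out and the gripper clear of everything.

```bash
python3 -c "
from station import *
print(sign_off())"
```

```text
the job is handed in; nothing more can be done
None
```

I pressed the clamp lever down to its stop through the window, then pressed the start button on the largest control box fully in and released it. The job was handed in at about 12.6 s, and sign-off gives no verdict.

**Lever:** it hit a hard stop at TCP z = 0.266 m, the height worked out for fully down. Afterwards the paddle matched the fully-down outline in both cameras. I saw no sign of cage contact: the fingertips were inside the window outline in the picture, and no stray force showed going in or out.

**Start button:** on release the force fell from about 4 N to 0 over roughly 8 mm above a hard stop. That matches full travel and then release. The fingertips stayed clear of the stop button.

**Final picture:** in the scene camera's before/after crop nothing has moved, and the gripper is clear with no force on it. That crop leaves out the collar and most of the hammer and wrench. The bracket under the lever is too small in it to judge.

**What went wrong or disagreed:**
- I pressed the start button harder than intended. The wrist force reached at least 101 N (the limit is 120 N) because I sent press steps together without reading the force between them. The load was on the fingertips.
- My first estimate of the button position disagreed with the close-up by about 4–6 mm. I moved 4 mm toward −y before pressing.
- My camera estimate put the button top near 0.062 m, but contact was at about 0.074 m.

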